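# Check a bench-bled front brake lever

## Task

A motorcycle handlebar is clamped in the bench vise and its brake lever (the one with the fluid reservoir beside its pivot) has just been bled with the outlet plugged. With the backs of the fingers against the front of the lever, press it in towards the grip until it goes firm, well short of the grip, and keep it firm for a second or two without forcing it. Then ease it slowly back out to its rest position, not letting it fly back, and take the hand away; do not take hold of the lever, do not touch the bar or the other lever, and leave the loose things alone.

Things in the scene. Friction and masses are not known exactly. Their poses are not given: they have to be found in the camera images.
- brake_blade: Finger part of the brake lever at the handlebar's +y end: level bare aluminium bar 10 mm thick, 14 mm high, 177 mm above the bench. Origin mid-section where fingers lie; turns with the lever. x points to the grip (the way to press), y outward to the 18 mm ball end 50 mm off, z up. Straight from y = -45 to +10 mm, then bends back 5 mm. Press its robot-side (-x) face; below it only bench and the low spanner.
- brake_lever (a joint): Brake lever angle (rad): 0 = at rest, fully out; grows as pressed in. Light return spring (1 to 4 N at the blade's origin) up to 0.24 rad, 30 mm of travel there; then firm like plugged hydraulics, 10 to 20 N more for each further mm. 15 to 20 N there is a firm press; it leaves about 35 mm between grip and blade, 13 mm at the ball end. Springs back out by itself.
- brake_pivot (a point): The brake lever's upright hinge, 52 mm towards the grip side and 115 mm inboard of the blade's origin, at the blade's height. Beside it, inboard, sits the black box-shaped fluid reservoir, 68 mm along the bar, its top 41 mm higher than this point.
- brake_grip (a point): Point on the axis of the black rubber grip behind the brake blade, 86 mm from the blade's origin at rest, at the same height. The grip is a cylinder 32 mm thick (37 mm at its end flange), axis along y of this point.
- clutch_blade: Finger part of the clutch lever at the other (-y) end, mirror image of the brake blade, without a reservoir at its pivot; its cable is not fitted, so it stands at any angle and stays there. Origin and sizes as the brake blade; x points to its grip, y inboard along the blade (ball end at y = -50 mm). Not to be touched.
- handlebar: Handlebar with grips, lever mounts and reservoir: 22 mm aluminium tube, 740 mm over its ends, fixed in the jaws of a blue bench vise bolted to the bench. Origin at the bar's middle between the jaws, 142 mm above the bench; x points away from the levers, y along the bar to the brake end, z up. Not to be touched.
- fluid: White brake-fluid bottle, 58 mm thick, 130 mm high, standing on the bench between robot and vise. Origin at the centre of its underside. To be left alone.
- spanner: Steel spanner 160 mm long, lying on the bench near and below the brake lever, less than 15 mm high. Origin on the underside. To be left alone.
- tin: Plain steel grease tin, 68 mm across, 48 mm high, on the bench beyond the bar. Origin at the centre of its underside. To be left alone.

How it is judged:
By the outcome, as a careful person would: the job done as asked, in the order asked, and still so for the second after the job is handed in, with the robot touching nothing.
It also fails if it takes over 43 s, if anything falls off the work surface, if the arm or the gripper's body presses on something with over 40 N, if the wrist force passes 120 N, or if a joint passes its speed limit or range.

## Robot

A 6-joint arm with a two-finger parallel gripper is mounted at the origin on the work surface. World frame = base frame: x ahead of the robot, y to its left, z up, the work surface at z = 0. Lengths are in m, angles in rad, forces in N, time in s.
With the tool pointing down it reaches from about 0.35 to 0.775 m from the base axis. Payload 5.5 kg.
Tool frame: the origin (TCP) lies on the centre line of the jaws, within the pads' length; the fingertips stand 19 mm ahead of it and the grasp point (between the pads) is the TCP; z points along the fingers, x is the direction in which the jaws open and shut, and the axes are right-handed (so a half turn about z gives the same grasp; the last joint's range is limited). The gripper opens to 85 mm and grips with 20 to 120 N. Pads are 22 mm wide; open, the fingers measure 114 mm over their backs; the gripper's body (76 mm by 85 mm) begins 54 mm behind the grasp point. The pads swing forward as they close: fully open they stand 13 mm farther back than shut.
Start: joints at [1.184, 0.313, 0.046, 1.304, 0, 1.431], TCP at [0.14, 0.558, 0.25] pointing down, gripper open.
Joint ranges: [-2.76, 2.76], [-0.86, 1.69], [-1.03, 1.26], [-2.2, 2.34], [-1.47, 1.5], [-3.14, 3.14]. Speed limits (rad/s): [2.57, 2.57, 3.14, 3.14, 3.14, 3.14].

## Interface

Orientations are given as a unit quaternion [w, x, y, z].
In Python, from bench import sensors, imaging, order, finder gives the robot as it stands.
- The arm moves only by the tool send_rows, never from a script. Its arguments are lists of equal length, an entry for each row: "delta_rot": the turn, a rotation vector about the tool's x, y, z scaled (see below), a list of three; "offset": the shift along the tool's x, y, z scaled (see below), a list of three; "fingers": the gripper command: -1 is fully open, 1 is shut, values between are in proportion. A call has 1 to 5 rows; each row is the pose to reach, as a shift and turn from the pose commanded when the call began, along the tool's axes at that moment, turning the shorter way round; what a row does not reach only later rows make up. The controller multiplies each number of a shift by 20 cm and each number of a turn by 360 degrees. A row lasts 1/12 s, in which the tool goes at most 41.7 mm and 7.16 degrees, less where a joint would pass 70% of its speed; a pose out of reach is approached as far as the arm can. A call with a number of a shift or a turn outside -1 to 1 is refused whole. A call with a gripper value outside its range is refused whole. The fingers move at their own pace and stop on an object; "force" is the grip in N (left out, the last holds). Time passes only in rows, so rows that repeat a pose let the fingers close. It gives the time, the measured TCP pose, the force and the opening at its end, in the units of the state.
- sensors.sense(): the state, without advancing time (a new reading comes with each control period).
- imaging.capture(name): name is "scene" or "side" or "wrist"; returns the picture (480x640x3 uint8, red, green, blue); there is no depth.
- imaging.get_calibration(name): a dict with "fx", "fy", "cx", "cy" (pixels), "dist" ([k1, k2, p1, p2, k3] as OpenCV has them; the pictures are not rectified), "T" (4x4, takes a point from camera to world coordinates). Camera axes: x right, y up, looking along -z (the intrinsics and any distortion apply to the point x, -y, -z); pixel columns grow to the right and rows downward; lengths in m; the calibration is good to about 2 mm. A picture is of the moment at which its call begins: read the wrist's pose just before it. get_calibration takes no time and is no camera call; for the wrist camera it gives the pose at the moment of the call.
- order.close_job(): hands the job in, once; it reports no verdict.
Trained networks look in the newest picture that a camera, given by its name, has taken for a name from the list of things; names that differ only in an ending like _2 or _b are one class to them, and where a whole thing is asked for, a point or a joint stands for the part that bears it (a point fixed in the world has none). Each returns a list of dicts, best first, with "p" (0 to 1); they miss things now and then, are a little off and sometimes report something else, mostly with a low value. They report only what shows in the picture. A call takes as long as a camera call.
- finder.outline_of(camera, thing): "region" (480x640 bool, what is visible of it) and "centre" ([column, row] in pixels, amid what is visible of it).
The state is a dict: "clock": time; "q": joint angles; "joint_velocities": joint speeds; "joint_efforts": joint torques, N m; "tool_pos": TCP position; "tcp_rot": TCP orientation; "wrist_force": force on the tool from outside, world axes, zero at the start; "torque": the same for the moment, N m; "finger_gap": finger opening in m.
Only numpy, scipy, OpenCV 4.12 (cv2) and the standard library are available. Lean on these libraries where they do the work, as an engineer would, in place of code of your own. Each camera call takes 0.05 s, during which the arm holds its last target.

## Working session

There is one attempt and no reset: what is moved stays moved. The work goes in short steps, Python scripts to look and compute and a tool call to move; the robot and the scene stay as the last step left them, time stands still between calls to the robot, and variables do not carry over. Pictures are saved under pics/ and viewed, and the job is handed in when it is done.

Besides the shell and the picture viewer there is one more tool, called after "Request:" by a JSON object that holds its "op" and its "data". send_rows: Moves the arm, as the interface text tells. Shifts and turns lie within -1 to 1; 1 stands for 20 cm of shift or 360 degrees of turn. Its arguments: {"type":"object","properties":{"delta_rot":{"type":"array","items":{"type":"array","items":{"type":"number","minimum":-1,"maximum":1}}},"offset":{"type":"array","items":{"type":"array","items":{"type":"number","minimum":-1,"maximum":1}}},"fingers":{"type":"array","items":{"type":"number"}},"force":{"type":"number"}},"required":["delta_rot","offset","fingers"]}

```bash
mkdir -p pics; ls; python3 - <<'E'
from bench import sensors, imaging, finder
import cv2, numpy as np
s=sensors.sense()
for k,v in s.items(): print(k,np.round(v,4))
for c in ["scene","side","wrist"]:
    im=imaging.capture(c); cv2.imwrite(f"pics/{c}0.png",im[:,:,::-1])
    k=imaging.get_calibration(c); print(c,{a:np.round(b,4).tolist() for a,b in k.items()})
E
```

```text
pics
clock 0.0
q [1.1844 0.314  0.045  1.3036 0.     1.4312]
joint_velocities [ 0.0005 -0.0013 -0.0002 -0.0001  0.      0.0009]
joint_efforts [-2.00000e-04 -4.80629e+01  2.98531e+01  1.94000e-02 -0.00000e+00
  0.00000e+00]
tool_pos [0.1403 0.5571 0.2494]
tcp_rot [ 4.000e-04  7.888e-01  6.147e-01 -8.000e-04]
wrist_force [-0.5278  1.1218  0.5343]
torque [-0.0449 -0.0429 -0.016 ]
finger_gap 0.0857
scene {'fx': 509.8634, 'fy': 509.8634, 'cx': 317.7194, 'cy': 242.6373, 'dist': [0.0151, 0.0, 0.0, 0.0, 0.0], 'T': [[0.1142, -0.7556, 0.6449, 1.2272], [0.9935, 0.0852, -0.0761, -0.1665], [0.0026, 0.6494, 0.7604, 0.9427], [0.0, 0.0, 0.0, 1.0]]}
side {'fx': 519.6703, 'fy': 519.6703, 'cx': 315.9955, 'cy': 239.0351, 'dist': [-0.1189, 0.0, 0.0, 0.0, 0.0], 'T': [[0.9538, 0.215, -0.2101, 0.338], [-0.3005, 0.6948, -0.6534, -0.7065], [0.0055, 0.6863, 0.7273, 0.8485], [0.0, 0.0, 0.0, 1.0]]}
wrist {'fx': 431.012, 'fy': 431.012, 'cx': 325.3207, 'cy': 237.2885, 'dist': [-0.0074, 0.0, 0.0, 0.0, 0.0], 'T': [[0.2446, -0.9281, -0.2808, 0.0691], [0.9696, 0.2338, 0.0718, 0.5763], [-0.001, -0.2898, 0.9571, 0.3737], [0.0, 0.0, 0.0, 1.0]]}
```

View pics/scene0.png

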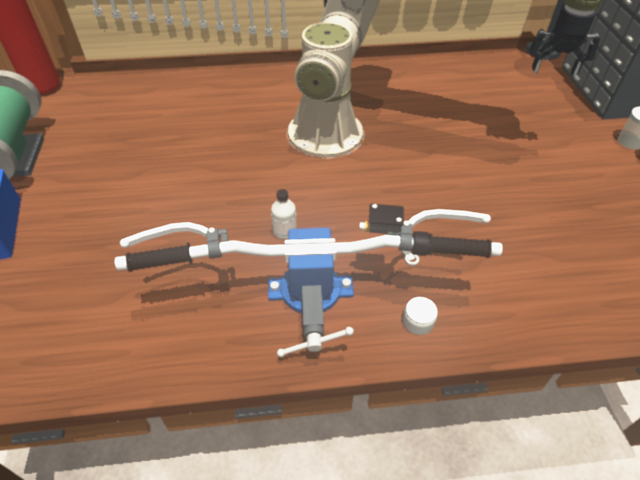

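View pics/side0.png

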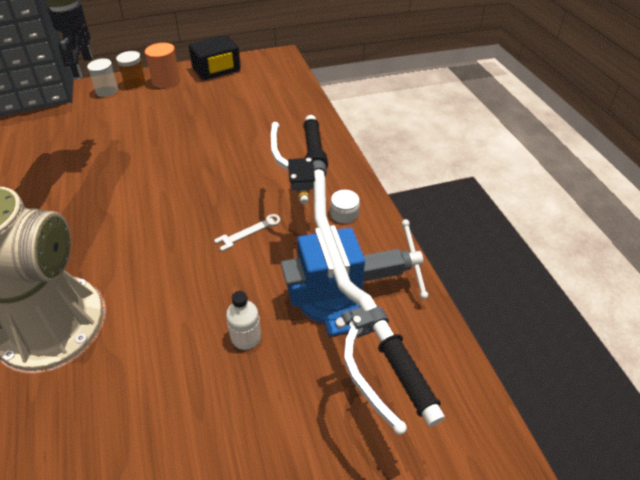

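View pics/wrist0.png

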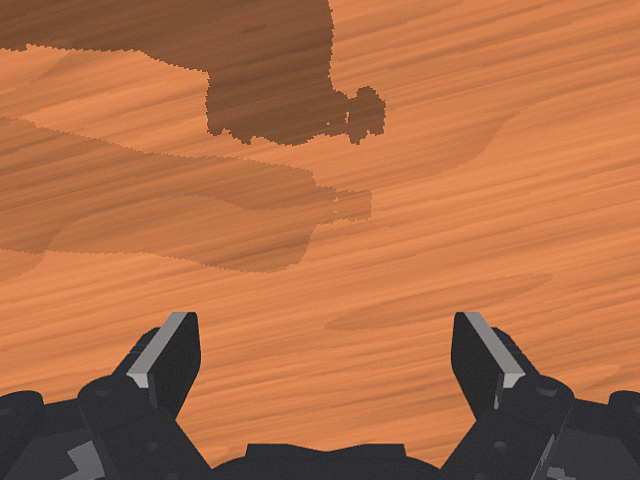

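The scene picture shows the brake lever, with the black reservoir at (386,218), and its blade running to the ball at (488,218). In the side picture the ball is near (276,126). Next I'll get outlines and locate them on the z=0.177 plane.

```bash
cat > h.py <<'E'
import numpy as np, cv2
from bench import sensors, imaging, finder, order
def K(c):return np.array([[c["fx"],0,c["cx"]],[0,c["fy"],c["cy"]],[0,0,1]])
def ray(c,px):
    u=cv2.undistortPoints(np.array(px,float).reshape(-1,1,2),K(c),np.array(c["dist"])).reshape(-1,2)
    d=np.c_[u[:,0],-u[:,1],-np.ones(len(u))]
    T=np.array(c["T"]); return T[:3,3],d@T[:3,:3].T
def onz(c,px,z):
    o,d=ray(c,px); return o+d*((z-o[2])/d[:,2])[:,None]
def proj(c,P):
    T=np.array(c["T"]); p=(np.atleast_2d(P)-T[:3,3])@T[:3,:3]
    p=p*[1,-1,-1]
    return cv2.projectPoints(p,np.zeros(3),np.zeros(3),K(c),np.array(c["dist"]))[0].reshape(-1,2)
E
python3 - <<'E'
from h import *
for cam in ["scene","side"]:
    c=imaging.get_calibration(cam); im=imaging.capture(cam)
    vis=im[:,:,::-1].copy()
    for n,col in [("brake_blade",(0,0,255)),("brake_lever",(255,0,255)),("brake_grip",(0,255,0)),("brake_pivot",(255,255,0)),("handlebar",(255,0,0)),("spanner",(0,255,255)),("fluid",(0,128,255)),("clutch_blade",(128,0,128))]:
        r=finder.outline_of(cam,n)
        for d in r[:2]:
            m=d["region"]; print(cam,n,round(d["p"],2),np.round(d["centre"],1),m.sum(), np.round(onz(c,[d["centre"]],0.177)[0],3))
        if r:
            m=r[0]["region"]; cs,_=cv2.findContours(m.astype(np.uint8),0,1); cv2.drawContours(vis,cs,-1,col,1)
            np.save(f"{cam}_{n}.npy",m)
    cv2.imwrite(f"pics/{cam}_o.png",vis)
    x0,y0,x1,y1=(350,180,530,290) if cam=="scene" else (220,90,370,260)
    s=4 if cam=="scene" else 3
    cv2.imwrite(f"pics/{cam}_z.png",cv2.resize(im[y0:y1,x0:x1,::-1],None,fx=s,fy=s,interpolation=2))
    cv2.imwrite(f"pics/{cam}_zo.png",cv2.resize(vis[y0:y1,x0:x1],None,fx=s,fy=s,interpolation=2))
E
```

```text
scene brake_blade 0.67 [457.8 214.7] 543 [0.535 0.207 0.177]
scene brake_lever 0.86 [450.6 214.7] 644 [0.533 0.192 0.177]
scene brake_pivot 0.62 [450.7 214. ] 692 [0.531 0.193 0.177]
scene handlebar 0.8 [371.1 244.7] 6254 [0.595 0.014 0.177]
scene spanner 0.59 [150.9 236.2] 562 [ 0.524 -0.418  0.177]
scene spanner 0.47 [406.7 258.7] 68 [0.637 0.076 0.177]
scene fluid 0.62 [282.7 214.3] 896 [ 0.493 -0.153  0.177]
scene clutch_blade 0.66 [155.  236.7] 602 [ 0.526 -0.41   0.177]
scene clutch_blade 0.28 [419.2 315.5] 992 [0.765 0.068 0.177]
side brake_blade 0.63 [274.5 138.3] 237 [0.536 0.213 0.177]
side brake_lever 0.71 [277.3 152.7] 284 [0.529 0.161 0.177]
side brake_pivot 0.59 [274.5 150. ] 290 [0.526 0.172 0.177]
side handlebar 0.88 [353.9 300.2] 7073 [ 0.549 -0.25   0.177]
side handlebar 0.6 [374.2 399.1] 974 [ 0.517 -0.419  0.177]
side spanner 0.76 [247.7 233. ] 603 [ 0.419 -0.053  0.177]
side spanner 0.6 [276.5 148.3] 288 [0.531 0.176 0.177]
side fluid 0.93 [242.5 322.4] 1583 [ 0.37  -0.239  0.177]
side clutch_blade 0.55 [374.6 400.9] 931 [ 0.517 -0.422  0.177]
```

View pics/scene_zo.png

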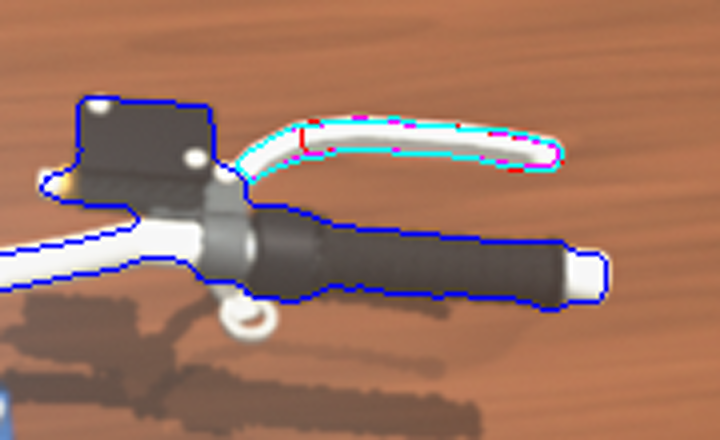

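View pics/side_zo.png

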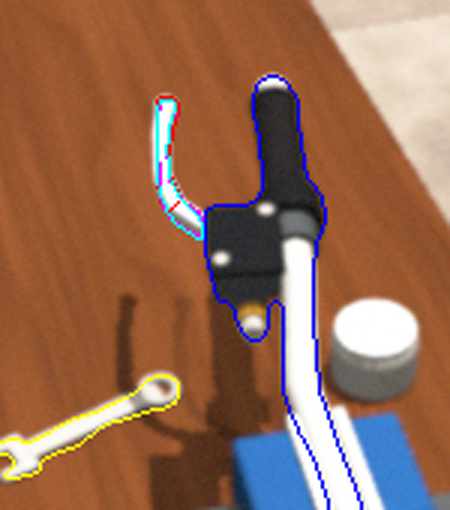

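View pics/scene_z.png

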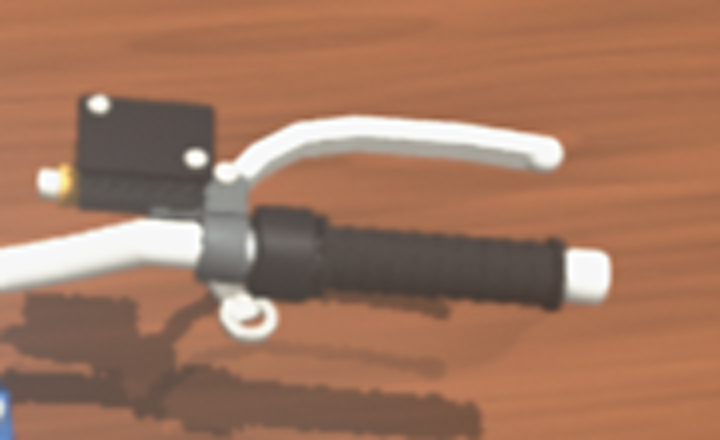

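View pics/side_z.png

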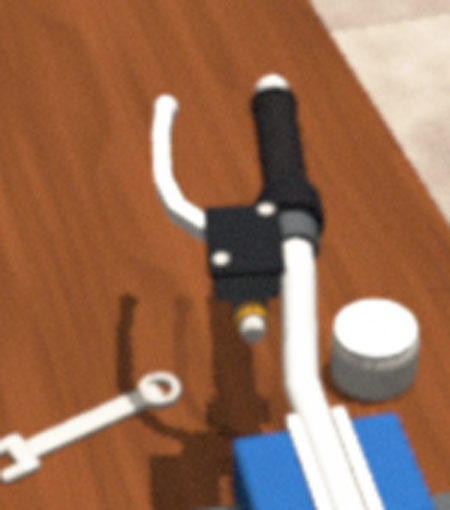

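```bash
cat > fit.py <<'E'
from h import *
from scipy.optimize import minimize
from scipy.ndimage import distance_transform_edt as edt
C={c:imaging.get_calibration(c) for c in ["scene","side"]}
M={c:(np.load(f"{c}_brake_lever.npy")|np.load(f"{c}_brake_blade.npy")) for c in C}
for c in M: print(c,M[c].sum())
# ball triangulation
o1,d1=ray(C["scene"],[[486.75,218]]);o2,d2=ray(C["side"],[[275.7,124.3]])
A=np.c_[d1[0],-d2[0]];t=np.linalg.lstsq(A,o2-o1,rcond=None)[0]
print("ball",o1+t[0]*d1[0],o2+t[1]*d2[0])
def seg(a,b,h,hz):
    a=np.array(a,float);b=np.array(b,float);n=(b-a)/np.linalg.norm(b-a);n=np.array([-n[1],n[0]])*h
    return np.array([[*(p+s*n),z] for p in(a,b) for s in(1,-1) for z in(-hz,hz)])
def ball(p,r):
    a=np.linspace(0,2*np.pi,16)[:-1]
    return np.array([[p[0]+r*np.cos(e)*np.cos(t),p[1]+r*np.cos(e)*np.sin(t),r*np.sin(e)] for t in a for e in(-1.2,-.6,0,.6,1.2)])
parts=[seg((0,-45),(0,10),5,7),seg((0,10),(5,50),5,7),ball((5,50),9),seg((0,-45),(22,-75),5,7)]
SS=4
def sil(c,P):
    x,y,yaw=P; R=np.array([[np.cos(yaw),-np.sin(yaw),0],[np.sin(yaw),np.cos(yaw),0],[0,0,1]])
    m=np.zeros((480*SS,640*SS),np.uint8)
    for p in parts:
        u=proj(C[c],(p/1000)@R.T+[x,y,.177])
        h=cv2.convexHull(((u+.5)*SS).astype(np.int32)); cv2.fillConvexPoly(m,h,1)
    return m
S={c:cv2.resize(M[c].astype(np.uint8),None,fx=SS,fy=SS,interpolation=0) for c in M}
def cost(P,cams=("scene","side")):
    return sum((1-(sil(c,P)&S[c]).sum()/(sil(c,P)|S[c]).sum()) for c in cams)
for cams in [("scene","side"),("scene",),("side",)]:
    best=None
    for yaw0 in(-.2,0,.2):
        r=minimize(lambda p:cost([p[0]/100,p[1]/100,p[2]/10],cams),[53,20,yaw0*10],method="Nelder-Mead",options=dict(initial_simplex=[[53,20,yaw0*10],[54,20,yaw0*10],[53,21,yaw0*10],[53,20,yaw0*10+1]],xatol=.01,fatol=1e-4))
        if best is None or r.fun<best.fun: best=r
    P=best.x/[100,100,10]; print(cams,np.round(P,4),round(best.fun,3))
    if len(cams)==2:
        np.save("P.npy",P)
        for c in C:
            im=cv2.imread(f"pics/{c}0.png");x0,y0,x1,y1=(350,180,530,290) if c=="scene" else (220,90,370,260);s=SS
            z=cv2.resize(im,None,fx=SS,fy=SS,interpolation=2);cs,_=cv2.findContours(sil(c,P),0,1);cv2.drawContours(z,cs,-1,(0,0,255),1)
            cv2.imwrite(f"pics/fit_{c}.png",z[y0*s:y1*s,x0*s:x1*s][:600])
E
python3 fit.py
```

```text
scene 678
side 328
ball [0.55163226 0.26285444 0.17823388] [0.55178626 0.26264486 0.17798007]
('scene', 'side') [ 0.5309  0.1968 -0.2175] 0.471
('scene',) [ 0.5307  0.1912 -0.1736] 0.241
('side',) [ 0.5307  0.1961 -0.2187] 0.222
```

```bash
python3 - <<'E'
from h import *
# spanner, fluid positions ; grip line in scene
cs=imaging.get_calibration("scene"); cd=imaging.get_calibration("side")
z=lambda p:(np.array(p)/4+[350,180])
print("grip axis (scene)",onz(cs,[z((340,258)),z((560,275))],0.177))
w=lambda p:(np.array(p)/3+[220,90])
print("grip (side)",onz(cd,[w((285,185)),w((272,95))],0.177))
print("spanner side",onz(cd,[w((160,388)),w((15,455))],0.01))
print("spanner scene",onz(cs,[z((248,315))],0.01))
print("reservoir top corners scene",onz(cs,[z((80,98)),z((212,106)),z((212,170)),z((80,170))],0.218))
E
```

```text
grip axis (scene) [[0.60847699 0.1390261  0.177     ]
 [0.63113194 0.24282151 0.177     ]]
grip (side) [[0.6064689  0.14039372 0.177     ]
 [0.63071818 0.25068014 0.177     ]]
spanner side [[0.50510164 0.13537163 0.01      ]
 [0.38536634 0.09876242 0.01      ]]
spanner scene [[0.51023574 0.14065963 0.01      ]]
reservoir top corners scene [[0.52479273 0.02121613 0.218     ]
 [0.53766488 0.08545089 0.218     ]
 [0.58017899 0.07583411 0.218     ]
 [0.57302403 0.01239772 0.218     ]]
```

View pics/fit_scene.png

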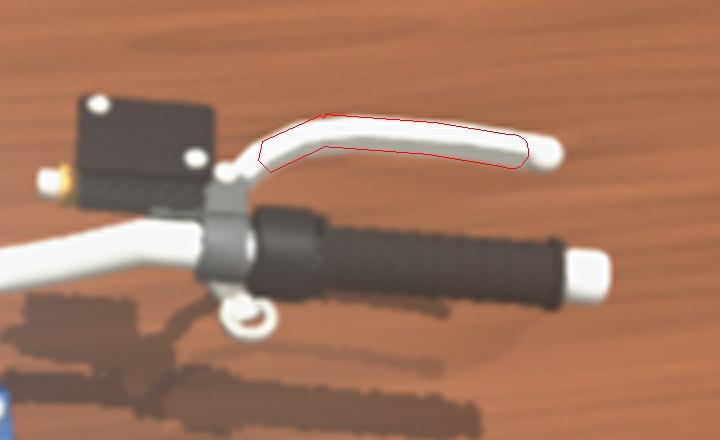

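View pics/fit_side.png

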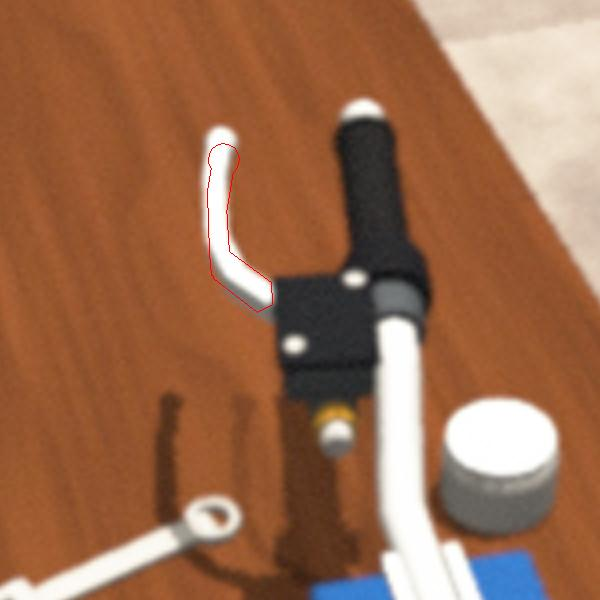

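```bash
python3 - <<'E'
import re
s=open('fit.py').read()
s=s.replace("seg((0,-45),(22,-75),5,7)]","seg((0,-45),(40,-95),5,7)]").replace("for cams in [(","for cams in [('scene','side')] if 0 else [(")
s=s.replace("[53,20,","[53.6,21.5,").replace("[54,20,","[54.6,21.5,").replace("[53,21,","[53.6,22.5,").replace("for yaw0 in(-.2,0,.2)","for yaw0 in(-.3,-.2,-.1)")
open('fit2.py','w').write(s)
E
python3 fit2.py; python3 -c "
from h import *
print(sensors.sense()['clock'])"
```

```text
scene 678
side 328
ball [0.55163226 0.26285444 0.17823388] [0.55178626 0.26264486 0.17798007]
('scene', 'side') [ 0.533   0.2081 -0.3066] 0.545
('scene',) [ 0.5331  0.2091 -0.3067] 0.196
('side',) [ 0.532   0.2084 -0.3163] 0.343
1.05
```

```bash
cat > plan.py <<'E'
import numpy as np
from scipy.spatial.transform import Rotation as R
def Rt(yaw): # tool pointing down, tool x at yaw
    c,s=np.cos(yaw),np.sin(yaw); return np.array([[c,s,0],[s,-c,0],[0,0,-1.]])
def rel(p0,y0,p1,y1):
    "offset & rot (scaled) from cmd (p0,yaw0) to (p1,yaw1)"
    return np.round(Rt(y0).T@(np.array(p1)-p0)/.2,4), np.round(-(y1-y0)/(2*np.pi),4)
E
python3 - <<'E'
from plan import *
p=np.array([.14,.558,.25]);y=1.324; q=np.array([.491,.222,.25]);yy=-.215
for i in range(3):
    a=(i)/3;b=(i+1)/3
    print(rel(p+a*(q-p),y+a*(yy-y),p+b*(q-p),y+b*(yy-y)))
E
```

```text
(array([-0.4001,  0.7041,  0.    ]), np.float64(0.0816))
(array([-0.0031,  0.8098,  0.    ]), np.float64(0.0816))
(array([0.3948, 0.7071, 0.    ]), np.float64(0.0816))
```

Request:
{"op": "send_rows", "data": {"delta_rot": [[0, 0, 0.016], [0, 0, 0.032], [0, 0, 0.049], [0, 0, 0.065], [0, 0, 0.0816]], "offset": [[-0.08, 0.14, 0], [-0.16, 0.28, 0], [-0.24, 0.422, 0], [-0.32, 0.563, 0], [-0.4, 0.704, 0]], "fingers": [1, 1, 1, 1, 1], "force": 20}}

```text
clock: 1.47
tool_pos: [0.2582, 0.4446, 0.2504]
tcp_rot: [-0.0, 0.92, 0.393, 0.0]
wrist_force: [-0.4, 0.8, -0.4]
finger_gap: 0.0256
```

Request:
{"op": "send_rows", "data": {"delta_rot": [[0, 0, 0.016], [0, 0, 0.032], [0, 0, 0.049], [0, 0, 0.065], [0, 0, 0.0816]], "offset": [[0, 0.162, 0], [0, 0.324, 0], [0, 0.486, 0], [0, 0.648, 0], [-0.003, 0.81, 0]], "fingers": [1, 1, 1, 1, 1]}}

```text
clock: 1.88
tool_pos: [0.3756, 0.3325, 0.2505]
tcp_rot: [-0.0, 0.989, 0.146, 0.0]
wrist_force: [0.6, 0.4, -0.1]
finger_gap: -0.0003
```

Request:
{"op": "send_rows", "data": {"delta_rot": [[0, 0, 0.016], [0, 0, 0.032], [0, 0, 0.049], [0, 0, 0.065], [0, 0, 0.0816]], "offset": [[0.079, 0.141, 0], [0.158, 0.283, 0], [0.237, 0.424, 0], [0.316, 0.566, 0], [0.395, 0.707, 0]], "fingers": [1, 1, 1, 1, 1]}}

```text
clock: 2.3
tool_pos: [0.4927, 0.2204, 0.2505]
tcp_rot: [-0.0, 0.994, -0.109, 0.0]
wrist_force: [-0.1, 0.5, 0.8]
finger_gap: 0.0
```

Request:
{"op": "send_rows", "data": {"delta_rot": [[0, 0, 0], [0, 0, 0]], "offset": [[0, 0, 0], [0, 0, 0]], "fingers": [1, 1]}}

```text
clock: 2.47
tool_pos: [0.4927, 0.2204, 0.25]
tcp_rot: [-0.0, 0.994, -0.108, -0.0]
wrist_force: [-1.1, 0.2, -0.7]
finger_gap: -0.0
```

```bash
python3 - <<'E'
from h import *
C={};
for cam in ["wrist","scene","side"]:
    C[cam]=imaging.get_calibration(cam); im=imaging.capture(cam)[:,:,::-1].copy()
    cv2.imwrite(f"pics/{cam}1.png",im)
    yaw=-.215;R=np.array([[np.cos(yaw),-np.sin(yaw)],[np.sin(yaw),np.cos(yaw)]])
    o=np.array([.536,.215])
    for pts in ([(-5,-45),(-5,10)],[(5,-45),(5,10)],[(5,50)],[(86,-50),(86,50)],[(52,-115)],[(0,0)]):
        w=np.array(pts)/1000@R.T+o; u=proj(C[cam],np.c_[w,np.full(len(w),.184 if abs(pts[0][0])==5 and len(pts)==2 else .177)])
        u=np.round(u).astype(int)
        if len(u)==2: cv2.line(im,tuple(map(int,u[0])),tuple(map(int,u[1])),(0,0,255),1)
        else: cv2.circle(im,tuple(map(int,u[0])),3,(0,255,0),1)
    if cam=="scene": im=cv2.resize(im[180:300,350:530],None,fx=4,fy=4,interpolation=2)
    if cam=="side": im=cv2.resize(im[90:260,220:370],None,fx=3.5,fy=3.5,interpolation=2)
    cv2.imwrite(f"pics/{cam}1o.png",im)
E
```

```text
(no output)
```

View pics/wrist1o.png

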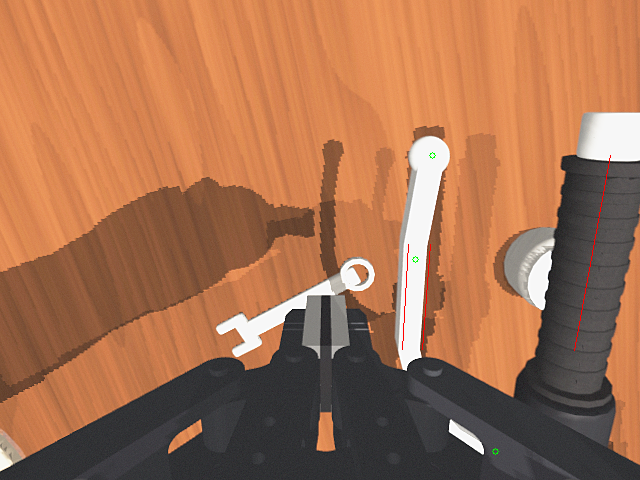

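View pics/scene1o.png

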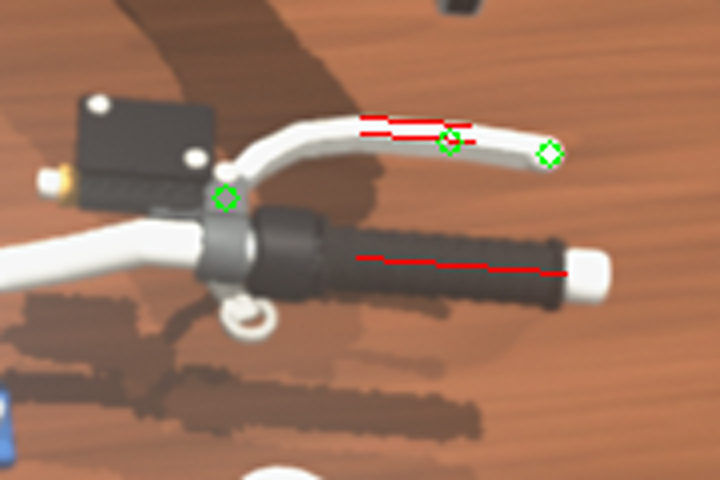

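View pics/side1o.png

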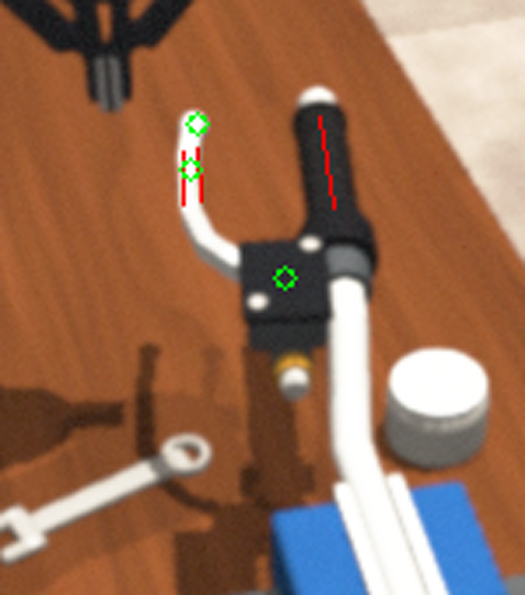

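The wrist view puts the ball at (430,155) and the straight blade's front edge from (397,345) to (402,243), about 2.5 mm nearer the robot than my model. That leaves roughly 21 mm between the finger back and the blade face. I'll descend with the fingers shut, then approach.

Request:
{"op": "send_rows", "data": {"delta_rot": [[0, 0, 0], [0, 0, 0], [0, 0, 0], [0, 0, 0], [0, 0, 0]], "offset": [[0, 0, 0.08], [0, 0, 0.17], [0, 0, 0.25], [0, 0, 0.335], [0, 0, 0.335]], "fingers": [1, 1, 1, 1, 1]}}

```text
clock: 3.03
tool_pos: [0.4887, 0.2224, 0.1803]
tcp_rot: [0.001, 0.994, -0.105, -0.003]
wrist_force: [-1.7, -0.2, -0.6]
finger_gap: -0.0002
```

Request:
{"op": "send_rows", "data": {"delta_rot": [[0, 0, 0], [0, 0, 0], [0, 0, 0], [0, 0, 0], [0, 0, 0]], "offset": [[0.02, 0, 0], [0.04, 0, 0], [0.06, 0, 0], [0.08, 0, 0], [0.08, 0, 0]], "fingers": [1, 1, 1, 1, 1]}}

```text
clock: 3.45
tool_pos: [0.5088, 0.2184, 0.1842]
tcp_rot: [-0.0, 0.994, -0.107, 0.001]
wrist_force: [0.3, 0.0, 0.9]
finger_gap: -0.0002
```

```bash
python3 - <<'E'
from h import *
s=sensors.sense();print(s['clock'],s['wrist_force'],s['tool_pos'])
for cam in ["wrist","side","scene"]:
    im=imaging.capture(cam)[:,:,::-1].copy()
    if cam=="side": im=cv2.resize(im[90:260,220:370],None,fx=3.5,fy=3.5,interpolation=2)
    if cam=="scene": im=cv2.resize(im[150:300,350:530],None,fx=4,fy=4,interpolation=2)
    cv2.imwrite(f"pics/{cam}2.png",im)
E
```

```text
3.45 [0.30906339 0.04537681 0.90922114] [0.50883496 0.2183558  0.18422318]
```

View pics/wrist2.png

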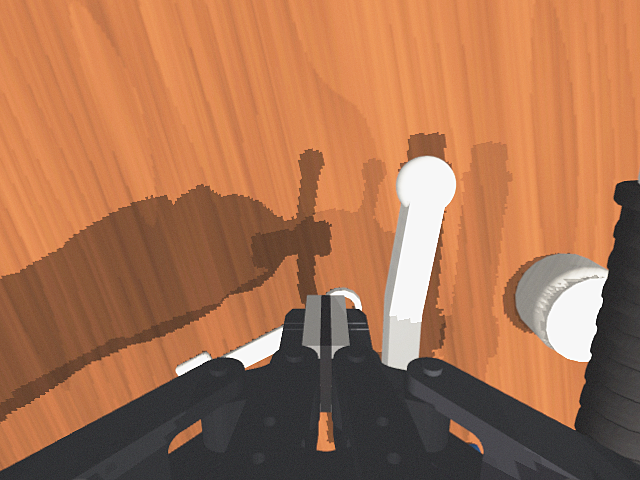

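View pics/side2.png

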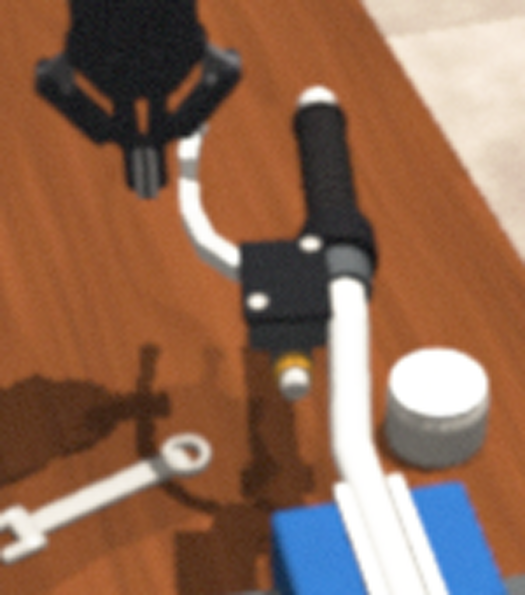

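View pics/scene2.png

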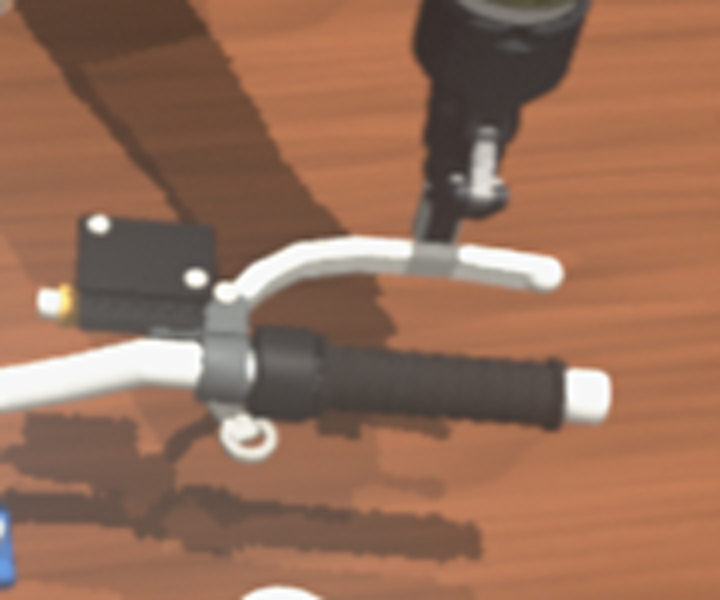

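The pictures show the shut fingers beside the blade about 5 mm from its face, with the fingertips below its lower edge. The knuckles are above the lever and nothing else is near. I'll close the gap gently.

Request:
{"op": "send_rows", "data": {"delta_rot": [[0, 0, 0], [0, 0, 0], [0, 0, 0], [0, 0, 0], [0, 0, 0]], "offset": [[0.005, 0, 0], [0.01, 0, 0], [0.015, 0, 0], [0.02, 0, 0], [0.025, 0, 0]], "fingers": [1, 1, 1, 1, 1]}}

```text
clock: 4.02
tool_pos: [0.5122, 0.2173, 0.1833]
tcp_rot: [-0.0, 0.994, -0.107, -0.0]
wrist_force: [0.2, 0.8, 0.5]
finger_gap: 0.0
```

Request:
{"op": "send_rows", "data": {"delta_rot": [[0, 0, 0], [0, 0, 0], [0, 0, 0], [0, 0, 0]], "offset": [[0.005, 0, 0], [0.01, 0, 0], [0.01, 0, 0], [0.01, 0, 0]], "fingers": [1, 1, 1, 1]}}

```text
clock: 4.35
tool_pos: [0.5142, 0.2168, 0.1833]
tcp_rot: [-0.0, 0.994, -0.107, -0.0]
wrist_force: [-0.1, -0.1, -0.5]
finger_gap: 0.0001
```

```bash
python3 - <<'E'
from h import *
for i in range(4):
    im=imaging.capture("scene" if i<3 else "wrist")[:,:,::-1].copy()
    s=sensors.sense();print(s['clock'],s['wrist_force'],s['torque'],s['tool_pos'])
cv2.imwrite(f"pics/wrist3.png",im)
E
```

```text
4.4 [0.03816903 0.2414511  0.45879823] [-0.03027936 -0.04849931 -0.0106489 ] [0.51411985 0.21688431 0.18330492]
4.45 [-0.14708935  0.43895543 -0.52260283] [-0.00306809 -0.00226789  0.04589555] [0.51406841 0.21686884 0.18326256]
4.5 [ 0.43990017 -0.13649632 -1.02197875] [ 0.0168178  -0.01039594 -0.00147701] [0.51406099 0.21687086 0.18328367]
4.55 [ 0.39565957 -0.18746643  0.12308992] [-0.05354172  0.03299419 -0.04794796] [0.51407056 0.21687547 0.18330674]
```

View pics/wrist3.png

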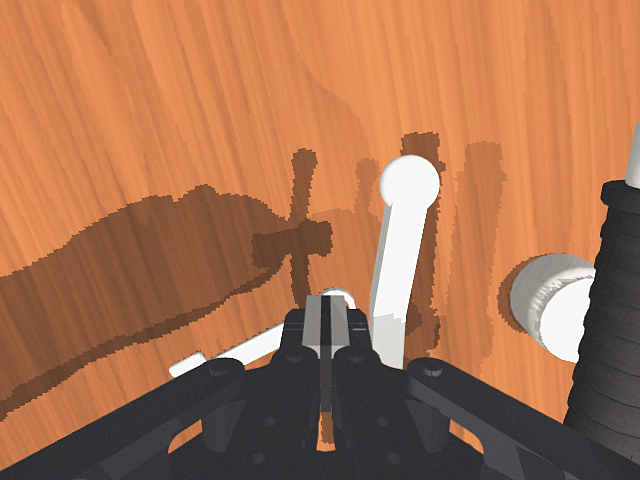

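Request:
{"op": "send_rows", "data": {"delta_rot": [[0, 0, 0.0019], [0, 0, 0.0038], [0, 0, 0.0057], [0, 0, 0.0076], [0, 0, 0.0095]], "offset": [[0.0067, -0.0042, 0], [0.0134, -0.0084, 0], [0.0202, -0.0125, 0], [0.0271, -0.0165, 0], [0.034, -0.0204, 0]], "fingers": [1, 1, 1, 1, 1]}}

```text
clock: 4.97
tool_pos: [0.5216, 0.2194, 0.1833]
tcp_rot: [0.0, 0.991, -0.137, -0.0]
wrist_force: [-1.7, -0.0, 1.3]
finger_gap: 0.0
```

Request:
{"op": "send_rows", "data": {"delta_rot": [[0, 0, 0.0019], [0, 0, 0.0038], [0, 0, 0.0057], [0, 0, 0.0076], [0, 0, 0.0095]], "offset": [[0.0067, -0.0042, 0], [0.0134, -0.0084, 0], [0.0202, -0.0125, 0], [0.0271, -0.0165, 0], [0.034, -0.0204, 0]], "fingers": [1, 1, 1, 1, 1]}}

```text
clock: 5.38
tool_pos: [0.5293, 0.2215, 0.1832]
tcp_rot: [0.0, 0.986, -0.167, -0.0]
wrist_force: [-2.3, -0.5, 1.4]
finger_gap: 0.0001
```

```bash
python3 - <<'E'
from h import *
for cam in ["side","scene","wrist"]:
    im=imaging.capture(cam)[:,:,::-1].copy()
    s=sensors.sense();print(s['clock'],s['wrist_force'],s['torque'],s['tool_pos'],2*np.arctan2(s['tcp_rot'][2],s['tcp_rot'][1]))
    if cam=="scene": im=cv2.resize(im[150:300,350:530],None,fx=4,fy=4,interpolation=2)
    cv2.imwrite(f"pics/{cam}4.png",im)
E
```

```text
5.4333 [-1.38064547 -1.33203101  1.28452589] [-0.11242096  0.36954357  0.00904785] [0.52962396 0.22157143 0.18326656] -0.33522460628759604
5.4833 [-2.56536425 -1.58401122  0.86858405] [-0.12767428  0.39802987 -0.03409468] [0.52943126 0.22154724 0.18325668] -0.3340032022419131
5.5333 [-2.13614031 -0.85410273  1.05883743] [-0.08579003  0.37298617  0.04241979] [0.52928955 0.22152071 0.18323943] -0.3335599808103376
```

View pics/wrist4.png

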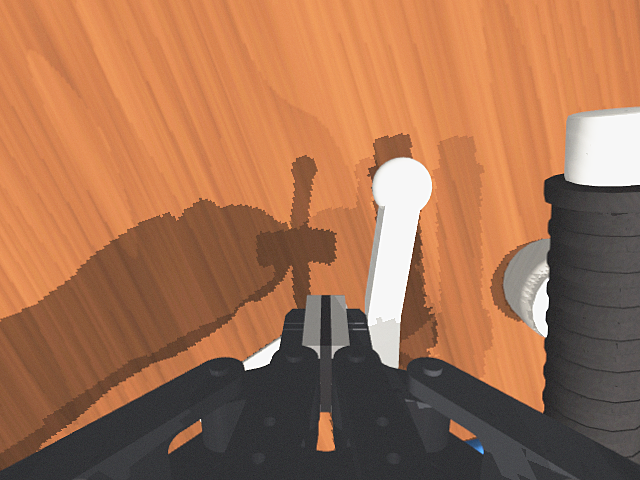

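View pics/scene4.png

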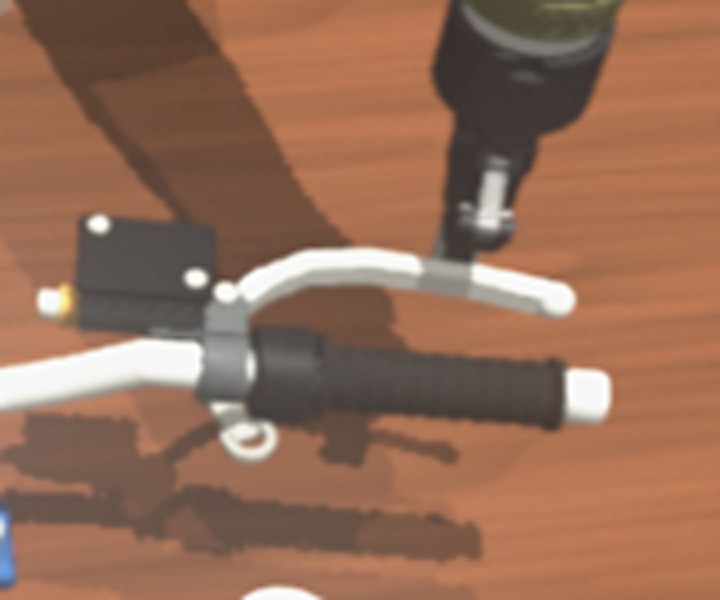

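Contact is confirmed: the spring reads about 2.3 N and the lever is turning with the finger, with its ball at (402,186) in the wrist view. I'll continue along the arc.

Request:
{"op": "send_rows", "data": {"delta_rot": [[0, 0, 0.0019], [0, 0, 0.0038], [0, 0, 0.0057], [0, 0, 0.0076], [0, 0, 0.0095]], "offset": [[0.0067, -0.0042, 0], [0.0134, -0.0084, 0], [0.0202, -0.0125, 0], [0.0271, -0.0165, 0], [0.034, -0.0204, 0]], "fingers": [1, 1, 1, 1, 1]}}

```text
clock: 5.95
tool_pos: [0.5371, 0.2232, 0.1833]
tcp_rot: [-0.0, 0.981, -0.196, -0.0]
wrist_force: [-1.4, -1.0, -0.1]
finger_gap: 0.0
```

Request:
{"op": "send_rows", "data": {"delta_rot": [[0, 0, 0.001], [0, 0, 0.0019], [0, 0, 0.0029], [0, 0, 0.0038], [0, 0, 0.0048]], "offset": [[0.0033, -0.0021, 0], [0.0067, -0.0042, 0], [0.01, -0.0063, 0], [0.0134, -0.0084, 0], [0.0168, -0.0104, 0]], "fingers": [1, 1, 1, 1, 1]}}

```text
clock: 6.37
tool_pos: [0.5409, 0.2238, 0.1832]
tcp_rot: [0.0, 0.978, -0.21, -0.0]
wrist_force: [-3.8, -0.3, 1.0]
finger_gap: 0.0001
```

```bash
cat > st.py <<'E'
from h import *
for i in range(3):
    im=imaging.capture("wrist")[:,:,::-1]
    s=sensors.sense();y=2*np.arctan2(s['tcp_rot'][2],s['tcp_rot'][1]);f=s['wrist_force'];print(round(s['clock'],2),np.round(f,2),"Fx_tool",round(f[0]*np.cos(y)+f[1]*np.sin(y),2),s['tool_pos'].round(4) if hasattr(s['tool_pos'],'round') else s['tool_pos'],round(y,4))
import sys
cv2.imwrite(f"pics/{sys.argv[1]}.png",im)
E
python3 st.py wrist5
```

```text
6.42 [-3.14 -1.21  0.61] Fx_tool -2.36 [0.541  0.2238 0.1833] -0.4242
6.47 [-2.76  0.16  0.49] Fx_tool -2.58 [0.541  0.2238 0.1832] -0.4237
6.52 [-3.32  0.38  0.92] Fx_tool -3.18 [0.5409 0.2238 0.1833] -0.4233
```

View pics/wrist5.png

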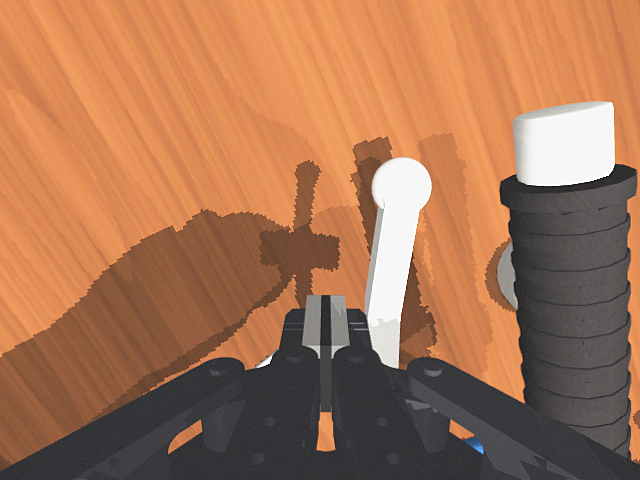

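Request:
{"op": "send_rows", "data": {"delta_rot": [[0, 0, 0.001], [0, 0, 0.0019], [0, 0, 0.0029], [0, 0, 0.0038], [0, 0, 0.0048]], "offset": [[0.0033, -0.0021, 0], [0.0067, -0.0042, 0], [0.01, -0.0063, 0], [0.0134, -0.0084, 0], [0.0168, -0.0104, 0]], "fingers": [1, 1, 1, 1, 1]}}

```text
clock: 6.93
tool_pos: [0.5449, 0.2243, 0.1833]
tcp_rot: [-0.0, 0.974, -0.225, -0.0]
wrist_force: [-2.5, -0.9, 1.1]
finger_gap: 0.0001
```

Request:
{"op": "send_rows", "data": {"delta_rot": [[0, 0, 0.0004], [0, 0, 0.0008], [0, 0, 0.0012]], "offset": [[0.0014, -0.0009, 0], [0.0028, -0.0018, 0], [0.0042, -0.0026, 0]], "fingers": [1, 1, 1]}}

```text
clock: 7.18
tool_pos: [0.5458, 0.2244, 0.1833]
tcp_rot: [-0.0, 0.974, -0.229, -0.0]
wrist_force: [-2.7, -0.3, 1.4]
finger_gap: -0.0001
```

Request:
{"op": "send_rows", "data": {"delta_rot": [[0, 0, 0.0004], [0, 0, 0.0008], [0, 0, 0.0012]], "offset": [[0.0014, -0.0009, 0], [0.0028, -0.0018, 0], [0.0042, -0.0026, 0]], "fingers": [1, 1, 1]}}

```text
clock: 7.43
tool_pos: [0.5468, 0.2245, 0.1833]
tcp_rot: [-0.0, 0.973, -0.232, -0.0]
wrist_force: [-3.1, -0.5, 1.8]
finger_gap: 0.0001
```

Request:
{"op": "send_rows", "data": {"delta_rot": [[0, 0, 0.0003], [0, 0, 0.0006], [0, 0, 0.0006]], "offset": [[0.001, -0.0006, 0], [0.002, -0.0013, 0], [0.002, -0.0013, 0]], "fingers": [1, 1, 1]}}

```text
clock: 7.68
tool_pos: [0.5473, 0.2246, 0.1833]
tcp_rot: [-0.0, 0.972, -0.234, -0.0]
wrist_force: [-3.4, -0.6, -0.0]
finger_gap: -0.0002
```

Request:
{"op": "send_rows", "data": {"delta_rot": [[0, 0, 0.0003], [0, 0, 0.0006], [0, 0, 0.0006]], "offset": [[0.001, -0.0006, 0], [0.002, -0.0013, 0], [0.002, -0.0013, 0]], "fingers": [1, 1, 1]}}

```text
clock: 7.93
tool_pos: [0.5476, 0.2246, 0.1833]
tcp_rot: [0.0, 0.972, -0.236, -0.0]
wrist_force: [-3.8, 0.0, -0.2]
finger_gap: -0.0001
```

Request:
{"op": "send_rows", "data": {"delta_rot": [[0, 0, 0.0003], [0, 0, 0.0006], [0, 0, 0.0006]], "offset": [[0.001, -0.0006, 0], [0.002, -0.0013, 0], [0.002, -0.0013, 0]], "fingers": [1, 1, 1]}}

```text
clock: 8.18
tool_pos: [0.5477, 0.2246, 0.1833]
tcp_rot: [0.0, 0.971, -0.238, -0.0]
wrist_force: [-5.3, -1.7, 1.4]
finger_gap: 0.0001
```

Request:
{"op": "send_rows", "data": {"delta_rot": [[0, 0, 0.0002], [0, 0, 0.0004], [0, 0, 0.0004]], "offset": [[0.001, -0.0006, 0], [0.002, -0.0012, 0], [0.002, -0.0012, 0]], "fingers": [1, 1, 1]}}

```text
clock: 8.43
tool_pos: [0.5479, 0.2247, 0.1833]
tcp_rot: [0.0, 0.971, -0.239, -0.001]
wrist_force: [-5.4, 0.0, 2.1]
finger_gap: -0.0002
```

Request:
{"op": "send_rows", "data": {"delta_rot": [[0, 0, 0], [0, 0, 0]], "offset": [[0.001, 0, 0], [0.001, 0, 0]], "fingers": [1, 1]}}

```text
clock: 8.6
tool_pos: [0.5479, 0.2247, 0.1833]
tcp_rot: [0.0, 0.971, -0.239, -0.001]
wrist_force: [-6.5, 0.8, 2.8]
finger_gap: -0.0001
```

Request:
{"op": "send_rows", "data": {"delta_rot": [[0, 0, 0], [0, 0, 0], [0, 0, 0]], "offset": [[0.002, 0, 0], [0.004, 0, 0], [0.004, 0, 0]], "fingers": [1, 1, 1]}}

```text
clock: 8.85
tool_pos: [0.5481, 0.2246, 0.1832]
tcp_rot: [-0.0, 0.971, -0.239, -0.001]
wrist_force: [-8.1, 0.9, 3.1]
finger_gap: -0.0001
```

```bash
python3 st.py wrist6
```

```text
8.9 [-8.76  1.42  3.61] Fx_tool -8.42 [0.5481 0.2246 0.1832] -0.4819
8.95 [-8.41  1.64  2.6 ] Fx_tool -8.21 [0.5482 0.2246 0.1833] -0.4818
9.0 [-7.71  0.68  3.  ] Fx_tool -7.15 [0.5481 0.2246 0.1832] -0.4819
```

View pics/wrist6.png

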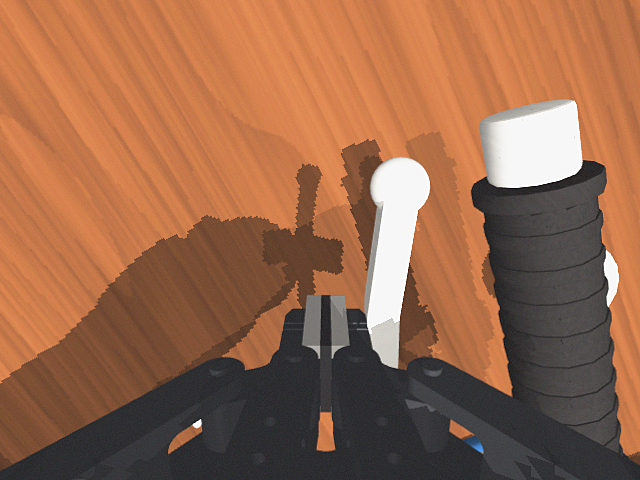

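The lever has gone firm: the tool has stopped advancing and the force is climbing, with a clear gap to the grip. I'll build up to about 17 N.

Request:
{"op": "send_rows", "data": {"delta_rot": [[0, 0, 0], [0, 0, 0], [0, 0, 0], [0, 0, 0]], "offset": [[0.003, 0, 0], [0.006, 0, 0], [0.009, 0, 0], [0.009, 0, 0]], "fingers": [1, 1, 1, 1]}}

```text
clock: 9.33
tool_pos: [0.5486, 0.2245, 0.1833]
tcp_rot: [-0.001, 0.971, -0.238, -0.003]
wrist_force: [-11.1, 4.1, 4.5]
finger_gap: -0.0002
```

Request:
{"op": "send_rows", "data": {"delta_rot": [[0, 0, 0], [0, 0, 0]], "offset": [[0.002, 0, 0], [0.002, 0, 0]], "fingers": [1, 1]}}

```text
clock: 9.5
tool_pos: [0.5487, 0.2245, 0.1832]
tcp_rot: [-0.001, 0.971, -0.238, -0.003]
wrist_force: [-11.7, 2.8, 3.5]
finger_gap: 0.0002
```

Request:
{"op": "send_rows", "data": {"delta_rot": [[0, 0, 0], [0, 0, 0], [0, 0, 0]], "offset": [[0.003, 0, 0], [0.006, 0, 0], [0.006, 0, 0]], "fingers": [1, 1, 1]}}

```text
clock: 9.75
tool_pos: [0.549, 0.2244, 0.1832]
tcp_rot: [-0.001, 0.971, -0.238, -0.004]
wrist_force: [-14.3, 5.9, 6.4]
finger_gap: -0.0
```

Request:
{"op": "send_rows", "data": {"delta_rot": [[0, 0, 0], [0, 0, 0]], "offset": [[0.003, 0, 0], [0.003, 0, 0]], "fingers": [1, 1]}}

```text
clock: 9.92
tool_pos: [0.5491, 0.2244, 0.1832]
tcp_rot: [-0.001, 0.971, -0.238, -0.004]
wrist_force: [-16.6, 6.1, 5.8]
finger_gap: -0.0002
```

```bash
python3 st.py wrist7
```

```text
9.97 [-14.24   6.73   6.92] Fx_tool -15.74 [0.5491 0.2244 0.1832] -0.48
10.02 [-15.09   6.39   7.62] Fx_tool -16.34 [0.5491 0.2244 0.1833] -0.48
10.07 [-16.15   6.64   7.14] Fx_tool -17.39 [0.5491 0.2244 0.1832] -0.48
```

It's at about 16.5 N, so I'll hold there for about two seconds.

Request:
{"op": "send_rows", "data": {"delta_rot": [[0, 0, 0], [0, 0, 0], [0, 0, 0], [0, 0, 0], [0, 0, 0]], "offset": [[0.0005, 0, 0], [0.0005, 0, 0], [0.0005, 0, 0], [0.0005, 0, 0], [0.0005, 0, 0]], "fingers": [1, 1, 1, 1, 1]}}

```text
clock: 10.48
tool_pos: [0.5491, 0.2244, 0.1832]
tcp_rot: [-0.001, 0.971, -0.238, -0.004]
wrist_force: [-15.6, 6.9, 6.7]
finger_gap: -0.0004
```

Request:
{"op": "send_rows", "data": {"delta_rot": [[0, 0, 0], [0, 0, 0], [0, 0, 0], [0, 0, 0], [0, 0, 0]], "offset": [[0, 0, 0], [0, 0, 0], [0, 0, 0], [0, 0, 0], [0, 0, 0]], "fingers": [1, 1, 1, 1, 1]}}

```text
clock: 10.9
tool_pos: [0.5491, 0.2244, 0.1832]
tcp_rot: [-0.001, 0.971, -0.238, -0.004]
wrist_force: [-15.8, 6.7, 6.7]
finger_gap: -0.0004
```

Request:
{"op": "send_rows", "data": {"delta_rot": [[0, 0, 0], [0, 0, 0], [0, 0, 0], [0, 0, 0], [0, 0, 0]], "offset": [[0, 0, 0], [0, 0, 0], [0, 0, 0], [0, 0, 0], [0, 0, 0]], "fingers": [1, 1, 1, 1, 1]}}

```text
clock: 11.32
tool_pos: [0.5491, 0.2244, 0.1832]
tcp_rot: [-0.001, 0.971, -0.238, -0.004]
wrist_force: [-16.1, 7.0, 6.8]
finger_gap: -0.0
```

Request:
{"op": "send_rows", "data": {"delta_rot": [[0, 0, 0], [0, 0, 0], [0, 0, 0], [0, 0, 0], [0, 0, 0]], "offset": [[0, 0, 0], [0, 0, 0], [0, 0, 0], [0, 0, 0], [0, 0, 0]], "fingers": [1, 1, 1, 1, 1]}}

```text
clock: 11.73
tool_pos: [0.5491, 0.2244, 0.1833]
tcp_rot: [-0.001, 0.971, -0.238, -0.004]
wrist_force: [-15.7, 7.3, 6.5]
finger_gap: 0.0001
```

```bash
python3 st.py wrist8; python3 - <<'E'
from h import *
for cam in ["scene","side"]:
    im=imaging.capture(cam)[:,:,::-1].copy()
    if cam=="side": im=cv2.resize(im[90:260,220:370],None,fx=3.5,fy=3.5,interpolation=2)
    if cam=="scene": im=cv2.resize(im[150:300,350:530],None,fx=4,fy=4,interpolation=2)
    cv2.imwrite(f"pics/{cam}8.png",im)
E
```

```text
11.78 [-15.4    6.85   6.41] Fx_tool -16.82 [0.5491 0.2244 0.1833] -0.4799
11.83 [-15.65   6.36   6.24] Fx_tool -16.82 [0.5491 0.2244 0.1832] -0.4799
11.88 [-15.68   6.22   6.85] Fx_tool -16.78 [0.5491 0.2244 0.1832] -0.4799
```

View pics/scene8.png

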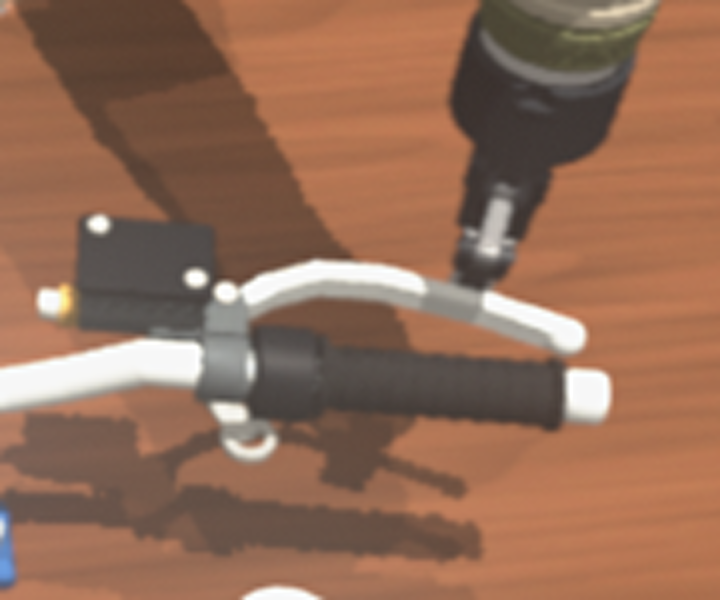

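View pics/wrist8.png

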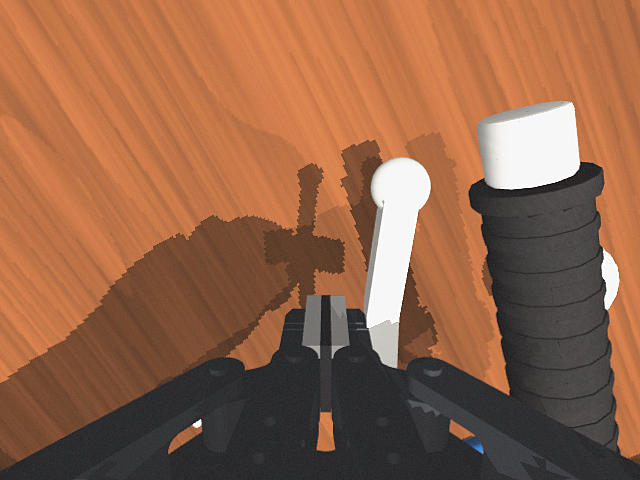

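The lever held firm at about 16.8 N from 10.0 to 11.9 s. In the scene view the blade (455,295) and ball (570,335) stand clear of the grip. Now I'll ease off slowly, unloading first and then going back along the arc.

Request:
{"op": "send_rows", "data": {"delta_rot": [[0, 0, 0], [0, 0, 0], [0, 0, 0], [0, 0, 0], [0, 0, 0]], "offset": [[-0.0025, 0, 0], [-0.005, 0, 0], [-0.0075, 0, 0], [-0.01, 0, 0], [-0.0125, 0, 0]], "fingers": [1, 1, 1, 1, 1]}}

```text
clock: 12.4
tool_pos: [0.5484, 0.2246, 0.1832]
tcp_rot: [-0.0, 0.971, -0.238, -0.002]
wrist_force: [-10.5, 2.9, 4.2]
finger_gap: -0.0002
```

Request:
{"op": "send_rows", "data": {"delta_rot": [[0, 0, 0], [0, 0, 0], [0, 0, 0], [0, 0, 0], [0, 0, 0]], "offset": [[-0.0025, 0, 0], [-0.005, 0, 0], [-0.0075, 0, 0], [-0.01, 0, 0], [-0.0125, 0, 0]], "fingers": [1, 1, 1, 1, 1]}}

```text
clock: 12.82
tool_pos: [0.5478, 0.2247, 0.1833]
tcp_rot: [0.0, 0.971, -0.239, -0.001]
wrist_force: [-5.7, -0.6, 2.2]
finger_gap: -0.0001
```

Request:
{"op": "send_rows", "data": {"delta_rot": [[0, 0, -0.001], [0, 0, -0.0019], [0, 0, -0.0029], [0, 0, -0.0038], [0, 0, -0.0048]], "offset": [[-0.0033, 0.0021, 0], [-0.0067, 0.0043, 0], [-0.01, 0.0065, 0], [-0.0132, 0.0087, 0], [-0.0165, 0.011, 0]], "fingers": [1, 1, 1, 1, 1]}}

```text
clock: 13.23
tool_pos: [0.545, 0.2242, 0.1833]
tcp_rot: [-0.0, 0.975, -0.224, 0.0]
wrist_force: [-3.0, 0.5, -0.5]
finger_gap: 0.0003
```

Request:
{"op": "send_rows", "data": {"delta_rot": [[0, 0, -0.001], [0, 0, -0.0019], [0, 0, -0.0029], [0, 0, -0.0038], [0, 0, -0.0048]], "offset": [[-0.0033, 0.0021, 0], [-0.0067, 0.0043, 0], [-0.01, 0.0065, 0], [-0.0132, 0.0087, 0], [-0.0165, 0.011, 0]], "fingers": [1, 1, 1, 1, 1]}}

```text
clock: 13.65
tool_pos: [0.5409, 0.2237, 0.1833]
tcp_rot: [-0.0, 0.978, -0.209, 0.0]
wrist_force: [-3.2, -0.4, -0.5]
finger_gap: 0.0002
```

Request:
{"op": "send_rows", "data": {"delta_rot": [[0, 0, -0.001], [0, 0, -0.0019], [0, 0, -0.0029], [0, 0, -0.0038], [0, 0, -0.0048]], "offset": [[-0.0033, 0.0021, 0], [-0.0067, 0.0043, 0], [-0.01, 0.0065, 0], [-0.0132, 0.0087, 0], [-0.0165, 0.011, 0]], "fingers": [1, 1, 1, 1, 1]}}

```text
clock: 14.07
tool_pos: [0.537, 0.223, 0.1833]
tcp_rot: [-0.0, 0.981, -0.194, 0.0]
wrist_force: [-2.8, 0.7, -0.2]
finger_gap: -0.0001
```

```bash
python3 st.py wrist9
```

```text
14.12 [-3.35  0.76 -1.46] Fx_tool -3.39 [0.5368 0.223  0.1833] -0.391
14.17 [-3.01  0.86 -0.42] Fx_tool -3.11 [0.5369 0.223  0.1833] -0.3916
14.22 [-3.29  0.88  0.08] Fx_tool -3.38 [0.537  0.223  0.1833] -0.3918
```

View pics/wrist9.png

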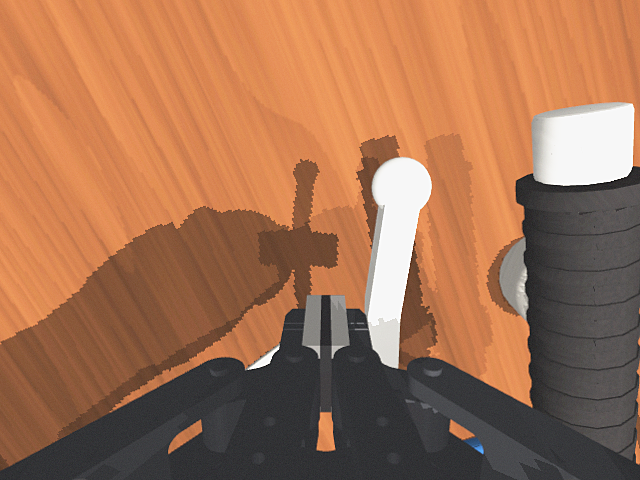

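The blade is following the finger out, with about 3 N of spring contact and the ball at (402,185). I'll keep easing at the same pace.

Request:
{"op": "send_rows", "data": {"delta_rot": [[0, 0, -0.001], [0, 0, -0.0019], [0, 0, -0.0029], [0, 0, -0.0038], [0, 0, -0.0048]], "offset": [[-0.0033, 0.0021, 0], [-0.0067, 0.0043, 0], [-0.01, 0.0065, 0], [-0.0132, 0.0087, 0], [-0.0165, 0.011, 0]], "fingers": [1, 1, 1, 1, 1]}}

```text
clock: 14.63
tool_pos: [0.5331, 0.2222, 0.1833]
tcp_rot: [-0.0, 0.984, -0.18, 0.0]
wrist_force: [-2.8, 0.8, -0.7]
finger_gap: 0.0002
```

Request:
{"op": "send_rows", "data": {"delta_rot": [[0, 0, -0.001], [0, 0, -0.0019], [0, 0, -0.0029], [0, 0, -0.0038], [0, 0, -0.0048]], "offset": [[-0.0033, 0.0021, 0], [-0.0067, 0.0043, 0], [-0.01, 0.0065, 0], [-0.0132, 0.0087, 0], [-0.0165, 0.011, 0]], "fingers": [1, 1, 1, 1, 1]}}

```text
clock: 15.05
tool_pos: [0.5292, 0.2214, 0.1833]
tcp_rot: [-0.0, 0.986, -0.165, 0.0]
wrist_force: [-1.4, 0.6, -1.6]
finger_gap: -0.0
```

Request:
{"op": "send_rows", "data": {"delta_rot": [[0, 0, -0.001], [0, 0, -0.0019], [0, 0, -0.0029], [0, 0, -0.0038], [0, 0, -0.0048]], "offset": [[-0.0033, 0.0021, 0], [-0.0067, 0.0043, 0], [-0.01, 0.0065, 0], [-0.0132, 0.0087, 0], [-0.0165, 0.011, 0]], "fingers": [1, 1, 1, 1, 1]}}

```text
clock: 15.47
tool_pos: [0.5254, 0.2204, 0.1833]
tcp_rot: [-0.0, 0.989, -0.15, 0.0]
wrist_force: [-1.6, 2.3, -0.6]
finger_gap: 0.0003
```

Request:
{"op": "send_rows", "data": {"delta_rot": [[0, 0, -0.001], [0, 0, -0.0019], [0, 0, -0.0029], [0, 0, -0.0038], [0, 0, -0.0048]], "offset": [[-0.0033, 0.0021, 0], [-0.0067, 0.0043, 0], [-0.01, 0.0065, 0], [-0.0132, 0.0087, 0], [-0.0165, 0.011, 0]], "fingers": [1, 1, 1, 1, 1]}}

```text
clock: 15.88
tool_pos: [0.5216, 0.2193, 0.1833]
tcp_rot: [-0.0, 0.991, -0.135, 0.0]
wrist_force: [-2.0, 3.5, -0.4]
finger_gap: 0.0004
```

Request:
{"op": "send_rows", "data": {"delta_rot": [[0, 0, -0.001], [0, 0, -0.0019], [0, 0, -0.0029], [0, 0, -0.0038], [0, 0, -0.0048]], "offset": [[-0.0033, 0.0021, 0], [-0.0067, 0.0043, 0], [-0.01, 0.0065, 0], [-0.0132, 0.0087, 0], [-0.0165, 0.011, 0]], "fingers": [1, 1, 1, 1, 1]}}

```text
clock: 16.3
tool_pos: [0.5179, 0.218, 0.1834]
tcp_rot: [-0.0, 0.993, -0.12, 0.0]
wrist_force: [-1.4, 2.4, -0.8]
finger_gap: 0.0001
```

```bash
python3 st.py wrist10
```

```text
16.35 [-1.93  2.47 -0.85] Fx_tool -2.46 [0.5177 0.2179 0.1834] -0.2403
16.4 [-1.76  2.14 -1.57] Fx_tool -2.22 [0.5178 0.2179 0.1834] -0.2409
16.45 [-1.35  2.08 -1.46] Fx_tool -1.81 [0.5178 0.2179 0.1833] -0.2411
```

View pics/wrist10.png

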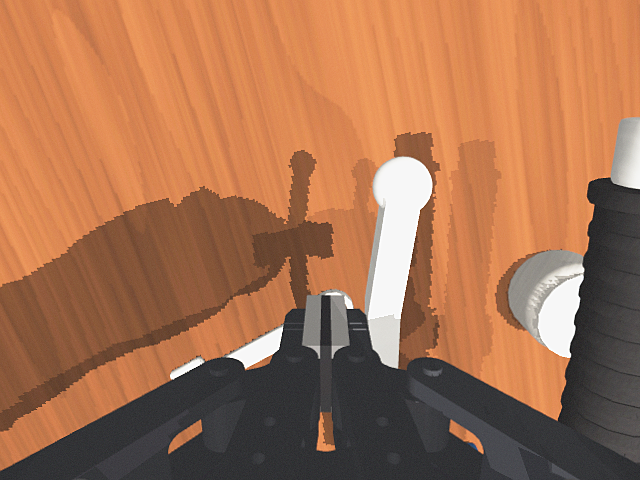

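It's still in contact and near rest. One more arc step, then a slow straight withdrawal.

Request:
{"op": "send_rows", "data": {"delta_rot": [[0, 0, -0.001], [0, 0, -0.0019], [0, 0, -0.0029], [0, 0, -0.0038], [0, 0, -0.0048]], "offset": [[-0.0033, 0.0021, 0], [-0.0067, 0.0043, 0], [-0.01, 0.0065, 0], [-0.0132, 0.0087, 0], [-0.0165, 0.011, 0]], "fingers": [1, 1, 1, 1, 1]}}

```text
clock: 16.87
tool_pos: [0.5147, 0.2162, 0.1836]
tcp_rot: [0.0, 0.994, -0.105, 0.001]
wrist_force: [0.3, -0.2, -0.3]
finger_gap: -0.0002
```

Request:
{"op": "send_rows", "data": {"delta_rot": [[0, 0, 0], [0, 0, 0], [0, 0, 0], [0, 0, 0], [0, 0, 0]], "offset": [[-0.003, 0, 0], [-0.006, 0, 0], [-0.009, 0, 0], [-0.012, 0, 0], [-0.015, 0, 0]], "fingers": [1, 1, 1, 1, 1]}}

```text
clock: 17.28
tool_pos: [0.5112, 0.2172, 0.1833]
tcp_rot: [-0.0, 0.994, -0.105, 0.0]
wrist_force: [-0.4, 0.5, 0.9]
finger_gap: -0.0001
```

```bash
python3 st.py wrist11
```

```text
17.33 [-1.46  0.25 -0.28] Fx_tool -1.48 [0.5111 0.2172 0.1833] -0.211
17.38 [0.92 0.65 0.13] Fx_tool 0.76 [0.5111 0.2173 0.1833] -0.211
17.43 [ 0.57 -0.35  0.15] Fx_tool 0.63 [0.5112 0.2173 0.1833] -0.2109
```

View pics/wrist11.png

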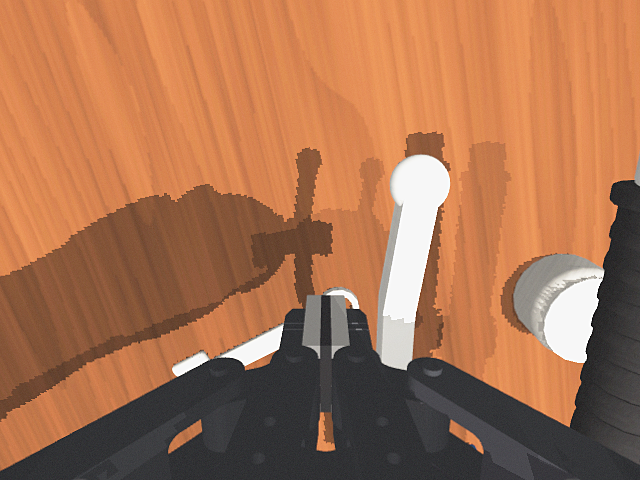

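The force is back to zero and the lever is at rest, with a visible gap to the finger (ball at (420,184)). I'll draw the hand back and then lift it.

Request:
{"op": "send_rows", "data": {"delta_rot": [[0, 0, 0], [0, 0, 0], [0, 0, 0], [0, 0, 0], [0, 0, 0]], "offset": [[-0.04, 0, 0], [-0.1, 0, 0], [-0.16, 0, 0], [-0.22, 0, 0], [-0.28, 0, 0]], "fingers": [1, 1, 1, 1, 1]}}

```text
clock: 17.85
tool_pos: [0.4546, 0.2293, 0.1833]
tcp_rot: [-0.0, 0.994, -0.105, -0.0]
wrist_force: [-0.1, 0.0, 0.2]
finger_gap: -0.0001
```

Request:
{"op": "send_rows", "data": {"delta_rot": [[0, 0, 0], [0, 0, 0], [0, 0, 0], [0, 0, 0], [0, 0, 0]], "offset": [[0, 0, -0.08], [0, 0, -0.16], [0, 0, -0.24], [0, 0, -0.32], [0, 0, -0.4]], "fingers": [1, 1, 1, 1, 1]}}

```text
clock: 18.27
tool_pos: [0.4551, 0.2293, 0.2642]
tcp_rot: [-0.0, 0.994, -0.105, 0.0]
wrist_force: [0.5, -0.1, 0.2]
finger_gap: -0.0001
```

Request:
{"op": "send_rows", "data": {"delta_rot": [[0, 0, 0], [0, 0, 0], [0, 0, 0]], "offset": [[0, 0, 0], [0, 0, 0], [0, 0, 0]], "fingers": [1, 1, 1]}}

```text
clock: 18.52
tool_pos: [0.4556, 0.2291, 0.2626]
tcp_rot: [0.0, 0.994, -0.105, -0.0]
wrist_force: [-0.8, 0.1, -0.2]
finger_gap: 0.0001
```

```bash
python3 st.py wrist12; python3 - <<'E'
from h import *
for cam in ["scene","side"]:
    im=imaging.capture(cam)[:,:,::-1].copy()
    a=cv2.imread(f"pics/{cam}0.png"); cv2.imwrite(f"pics/{cam}12.png",im)
    b=(430,180,530,290) if cam=="scene" else (255,110,320,170)
    x0,y0,x1,y1=b; print(cam,"diff>40 px in lever area",(np.abs(a[y0:y1,x0:x1].astype(int)-im[y0:y1,x0:x1]).max(2)>60).sum())
    if cam=="side": im,a=[cv2.resize(i[90:260,220:370],None,fx=2.5,fy=2.5,interpolation=2) for i in(im,a)]; z=np.hstack([a,im])
    else: im,a=[cv2.resize(i[150:300,350:530],None,fx=2,fy=2) for i in(im,a)]; z=np.vstack([a,im])
    cv2.imwrite(f"pics/{cam}12c.png",z)
E
```

```text
18.57 [ 0.19  0.16 -1.13] Fx_tool 0.15 [0.4555 0.2289 0.2622] -0.2107
18.62 [ 0.32 -0.07 -1.26] Fx_tool 0.32 [0.4555 0.2289 0.2621] -0.2107
18.67 [-0.89 -0.55 -0.02] Fx_tool -0.75 [0.4557 0.2288 0.2621] -0.2109
scene diff>40 px in lever area 95
side diff>40 px in lever area 0
```

View pics/side12c.png

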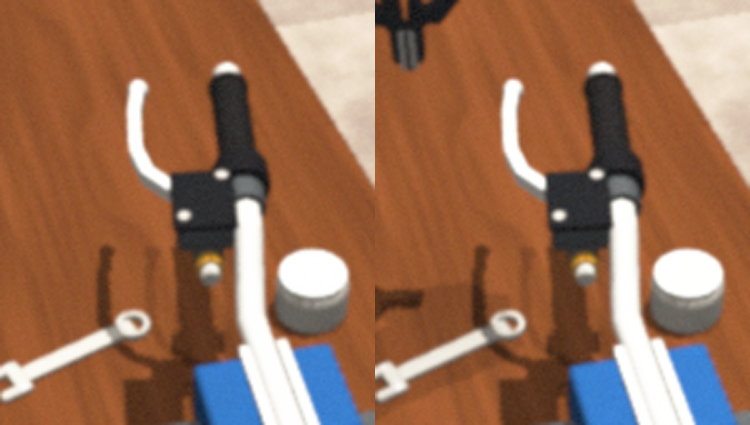

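View pics/scene12.png

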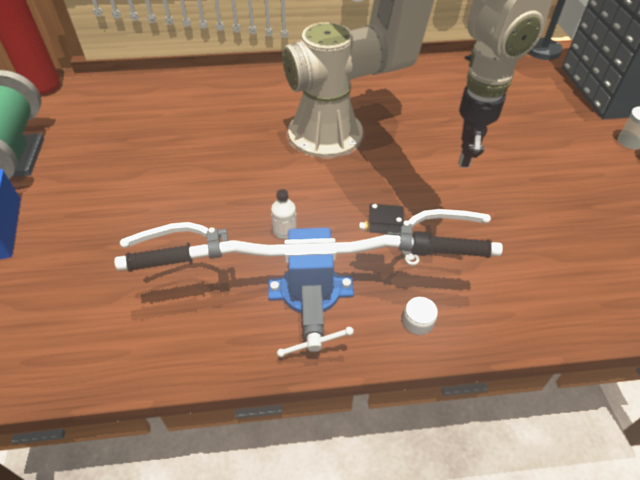

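The lever is back at rest, with its ball at (487,218) as before. The bottle, tin, spanner and clutch lever haven't moved, and the hand is clear at (470,150).

```bash
python3 -c "
from bench import order
print(order.close_job())"
```

```text
the job is handed in; nothing more can be done
None
```

The brake lever was pressed firm, held, eased back to rest and released, and the job was handed in at about 18.8 s of the 43 s allowed.

- **Press:** I pushed with the backs of the shut fingers at the middle of the blade, following the lever's arc. The spring gave 2–3 N, then the lever went firm.
- **Hold:** The force along the press stayed at about 16–17 N (about 18 N in all) from about 10.0 to 11.9 s. In the pictures the blade and ball stood clear of the grip.
- **Return:** I unloaded it slowly and backed out at about 9 mm/s. Contact was still felt within about 3 mm of rest. After that the force dropped to zero, and I drew the hand back and lifted it.

**Last checks:**
- **Side camera:** no lever-area pixels differ from the start picture.
- **Scene camera:** 95 pixels differ in the lever area. I put this down to the arm's changed shadow or the arm itself, because the ball is in the same place at (487,218), but I did not check it further.
- **Surroundings:** the spanner, tin, bottle and clutch lever look unmoved, and the wrist force reads about zero.
- **Pose estimate:** my first automatic fits of the lever's pose disagreed with the triangulated ball end. I used the ball end, grip line and wrist view instead, and contact came about 2 mm later than predicted.

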